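# Lock the slanted tube mixer with its pin

### The arm

A 6-joint arm with a two-finger parallel gripper is mounted at the origin on a cart in front of the work surface, level with it; the furniture and walls round the work are solid. World frame = base frame: x ahead of the robot, y to its left, z up, the work surface at z = 0. Lengths are in m, angles in rad, forces in N, time in s.
With the tool pointing down it reaches from about 0.25 to 0.8 m from the base axis. Payload 8.5 kg.
Tool frame: the origin (TCP) lies at the very end of the fingers, on their centre line; the grasp point (between the pads) lies 19 mm behind it; z points along the fingers, y is the line along which they close (so a half turn about z gives the same grasp; the last joint's range is limited). The gripper opens to 85 mm and grips with 20 to 120 N. Pads are 22 mm wide; open, the fingers measure 114 mm over their backs; the gripper's body (76 mm by 85 mm) begins 54 mm behind the grasp point. The pads swing forward as they close: fully open they stand 13 mm farther back than shut.
Start: joints at [-1.263, 0.238, -0.013, 1.319, 0, 1.571], TCP at [0.159, -0.5, 0.231] pointing down, gripper open.
Joint ranges: [-2.66, 2.66], [-1.03, 1.9], [-1.14, 1.46], [-1.82, 2.27], [-1.45, 1.34], [-3.14, 3.14]. Speed limits (rad/s): [2.22, 2.22, 2.79, 3.14, 3.14, 3.14].

### API

Orientations are given as a 3x3 rotation matrix whose columns are the frame's x, y, z axes.
In Python, from plant import manip, eyes gives the robot as it stands.
- The arm moves only by the tool step_arm, never from a script. Its argument "deltas" is a list of rows, each an object with "travel": the shift along the world's x, y, z in mm, a list of three; "twist": the turn, a rotation vector about the world's x, y, z in rad, a list of three; "jaw": the closure in counts, from 0 (fully open) to 255 (shut). A call has 1 to 5 rows; each row shifts and turns the commanded pose from where the row before left it; what a row does not reach is not made up. A row lasts 1/12 s, in which the tool goes at most 41.7 mm and 7.16 degrees, less where a joint would pass 70% of its speed; a pose out of reach is approached as far as the arm can. A call with a gripper value outside its range is refused whole. The fingers move at their own pace and stop on an object; "squeeze" is the grip in N (left out, the last holds). Time passes only in rows, so rows that do not move let the fingers close. It gives the time, the measured TCP pose, the force, the opening and the grip force at its end, in the units of the state.
- manip.read_state(): the state, without advancing time (a new reading comes with each control period).
- eyes.grab_frame(name): name is "scene" or "top" or "wrist"; returns a dict with "pixels" (400x640x3 uint8, blue, green, red), "fx", "fy", "cx", "cy" (pixels), "k1" (the pictures are not rectified: a ray, as slopes to the right and down, at radius r is drawn at 1 + k1 r^2 times it, then the intrinsics apply), "rvec" (rotation vector, rad) and "tvec" (3), from world to camera coordinates, as OpenCV has them. Camera axes: x right, y down, z forward; pixel columns grow to the right and rows downward; lengths in m; the calibration is good to about 2 mm. A picture is of the moment at which its call begins. There is no depth.
- manip.close_job(): hands the job in; it is judged then, once.
The state is a dict: "t": time; "qpos": joint angles; "qvel": joint speeds; "tau": joint torques, N m; "tool_pos": TCP position; "eef_rot": TCP orientation; "force": force on the tool from outside, world axes, zero at the start; "moment": the same for the moment, N m; "width": finger opening in m; "grip_force": force on a finger pad.
Only numpy, scipy, OpenCV 4.12 (cv2) and the standard library are available. Lean on these libraries where they do the work, as an engineer would, in place of code of your own. Each camera call takes 0.05 s, during which the arm holds its last target. There are 200 camera calls.

### The job

The tube mixer has stopped anywhere and has to be locked before its tubes are taken off. Turn its slanted plate by the crank post until the hole in the plate's tang lines up with the holes of the yoke, then fetch the plain straight lock pin with the ribbed grip from the accessory block and push it through upper lug, tang and lower lug until its collar rests on the yoke, and let go. Do not strike the clipped tubes, leave the T-key and the star screw in the block and do not shove or tip the other things on the table.

Things in the scene. Friction and masses are not known exactly. Their poses are not given: they have to be found in the camera images.
- plate (a joint): angle of the mixer's turning plate, rad. 0 = its lock hole exactly in line with the yoke's holes; grows as the plate turns anticlockwise seen from above. Starts anywhere from 0.45 to 2.0 and can turn between -0.4 and 2.4. A stiff brake (about 0.12 N m) holds it wherever it is left.
- yoke_mouth (a point): centre of the hole's mouth in the upper face of the yoke's upper lug. z axis = axis of the holes, pointing out of the mouth, up and toward the robot, 27 degrees from vertical; x points up the slope, y is level, toward the plate. The plate's axis is parallel to z, 98 mm from here along +y. Nothing stands above the upper lug save two bolt heads 4 mm high, 35 mm outward of the hole.
- yoke: aluminium fork 48 mm wide fixed on the right of the mixer's head. Upper lug 12 mm thick, then a gap of 16 mm in which the plate's 10 mm tang swings, then a lower lug 13 mm thick (its lower face 41 mm below the mouth), open beneath. Holes in the lugs 15 mm wide, in the tang 16 mm. Body origin on the plate's axis at the disc's underside; axes as yoke_mouth's.
- tang_hole (a point): centre of the lock hole at the upper face of the plate's tang (steel lug 42 mm wide on the plate's rim), 98 mm from the plate's axis. In line: it lies 15 mm below yoke_mouth along its z.
- crank_grip (a point): middle of the crank post's grip: black round post 20 mm thick, square to the plate (slanted 27 degrees, its axis = this point's z), opposite the tang, 96 mm from the plate's axis. It reaches 20 mm above and 24 mm below this point; the plate's arm is 30 mm below it. y axis points from the plate's axis outward to the post, x along the way it moves.
- mixer: white tube mixer fixed to the table: wedge-shaped housing on a dark base 190 x 196 mm, origin under its middle on the table. Its face slants toward -x of this body. The plate's 154 mm disc (10 mm thick) has the centre of its underside 135 mm above the origin.
- blood_tube_1: blood tube with lavender cap, 21 x 107 mm, clipped flat on the plate, 31 mm from its middle on the tang's side; its outer side is 24 mm above the plate. Must not be struck.
- blood_tube_2: the same, across the middle of the plate
- blood_tube_3: the same, 31 mm from the middle on the crank's side
- pin_grip (a point): centre of the lock pin's grip; z = pin axis, from tip to grip. Steel pin 105 mm long: dark ribbed round grip 25 mm thick (23 mm above, 19 mm below this point), then a collar 27 mm wide, its lower face 28 mm below this point, then a shank 12 mm thick, 54 mm long, the last 12 mm tapered to 5.6 mm. About 120 g. Starts upright in one of the block's three holes, collar on the block.
- pin_seat (a point): centre of the lower face of the lock pin's collar, on the pin's axis (same axes as pin_grip)
- accessory_block: grey block with an aluminium top, 56 x 150 x 62 mm high, fixed to the table, origin under its middle; three upright holes 14.5 mm wide, 58 mm deep, in a row along its y axis at -46, 0 and 46 mm, holding the lock pin, the T-key and the star screw in any order. Between it and the mixer stands a microscope, fixed, 0.40 m tall, about x 0.38 to 0.68, y -0.23 to -0.05.
- tee_key: T-handled steel key standing in the block: bar 65 mm long and 13 mm thick along the body's x axis, its middle 30 mm above the block; origin on its axis at the block's top. Stays there.
- star_screw: short screw with a black lobed knob 38 mm wide, 24 mm high, standing in the block; origin on its axis at the block's top. Stays there.
- black_cap_bottle: reagent bottle with a black screw cap, 54 mm wide, 105 mm tall, beyond the accessory block. Bystander, origin under its middle.
- blue_cap_bottle: reagent bottle with a blue cap, 48 mm wide, 88 mm tall, to the right of the accessory block. Bystander, origin under its middle.
- green_cap_bottle: reagent bottle with a green cap, 40 mm wide, 75 mm tall, at the near edge of the table. Bystander, origin under its middle.
- tip_box: blue pipette-tip box with clear lid, 73 x 124 x 85 mm high. Bystander, origin under its middle.
- slide_box: flat green slide box, 76 x 101 x 31 mm high, near left. Bystander, origin under its middle.
- petri_dish: flat clear dish, 104 mm across, 18 mm high, in front of the mixer. Bystander, origin under its middle.
- pipette: micropipette lying along y, 262 mm long, 28 mm high, near right. Bystander, origin under its middle.

How it is judged:
On the way, in this order (a step that is already met when the one before it is completed fails the run):
1. the plate is turned until its lock hole is in line with the yoke's holes (value of joint plate between -0.05 and 0.05 rad), for 0.2 s.
2. the lock pin is pushed through yoke and tang down to its collar (distance between pin_seat and yoke_mouth below 0.005 m and angle between the z axis of pin_seat and the z axis of yoke_mouth, either way round below 0.07 rad and value of joint plate between -0.04 and 0.04 rad), for 0.2 s.
At the end, for the whole second after the job is handed in: Lock pin through upper lug, tang and lower lug: its collar's underside within 5 mm of the hole's mouth, axis within 4 degrees of the hole's, staying so when released; plate within 0.04 rad of lined up; T-key, star screw and every bystander within 30 mm of their starts (all of step 2 and distance of each of tee_key, star_screw, black_cap_bottle, blue_cap_bottle, green_cap_bottle, tip_box, slide_box, petri_dish, pipette from where it was at the start of the episode below 0.03 m); the robot touches nothing.
It fails at once if a clipped blood tube is struck (more than 8 N) (contact force between any of the arm, the fingers and blood_tube_1 above 8 N or contact force between any of the arm, the fingers and blood_tube_2 above 8 N or contact force between any of the arm, the fingers and blood_tube_3 above 8 N).
It fails at once if another thing is shoved more than 30 mm, or the T-key or the star screw is pulled out (distance of any of tee_key, star_screw, black_cap_bottle, blue_cap_bottle, green_cap_bottle, tip_box, slide_box, petri_dish, pipette from where it was at the start of the episode above 0.03 m).
It fails at once if a standing bottle is tipped (angle between any of black_cap_bottle, blue_cap_bottle, green_cap_bottle's own z axis and vertical above 0.5 rad).
It also fails if it takes over 58 s, if anything falls off the work surface, if the arm or the gripper's body presses on something with over 40 N, if the wrist force passes 120 N, or if a joint passes its speed limit or range.

## Working session

There is one attempt and no reset: what is moved stays moved. The work goes in short steps, Python scripts to look and compute and a tool call to move; the robot and the scene stay as the last step left them, time stands still between calls to the robot, and variables do not carry over. Pictures are saved under pics/ and viewed, at most 10 in all, crops included, and the job is handed in when it is done.

Besides the shell and the picture viewer there is one more tool, called after "Emit:" as name([rows], argument=value, ...), one row to a line, values as JSON. step_arm: Moves the arm, as the interface text tells. Its arguments: {"type":"object","properties":{"deltas":{"type":"array","items":{"type":"object","properties":{"travel":{"type":"array","items":{"type":"number"}},"twist":{"type":"array","items":{"type":"number"}},"jaw":{"type":"number"}}}},"squeeze":{"type":"number"}},"required":["deltas"]}

```bash
ls; mkdir -p pics
cat > h.py <<'E'
import numpy as np, cv2, pickle
from plant import manip, eyes
def grab(n, save=None):
    f=eyes.grab_frame(n)
    if save:
        cv2.imwrite('pics/%s.png'%save,f['pixels']); pickle.dump(f,open('pics/%s.pkl'%save,'wb'))
    return f
def load(s): return pickle.load(open('pics/%s.pkl'%s,'rb'))
def proj(f,P):
    P=np.atleast_2d(P); R=cv2.Rodrigues(np.array(f['rvec'],float))[0]
    c=P@R.T+np.array(f['tvec'],float).ravel(); s=c[:,:2]/c[:,2:]
    s=s*(1+f['k1']*(s**2).sum(1,keepdims=True))
    return s*[f['fx'],f['fy']]+[f['cx'],f['cy']]
def ray(f,uv):
    uv=np.atleast_2d(np.array(uv,float)); d=(uv-[f['cx'],f['cy']])/[f['fx'],f['fy']]; s=d.copy()
    for _ in range(30): s=d/(1+f['k1']*(s**2).sum(1,keepdims=True))
    R=cv2.Rodrigues(np.array(f['rvec'],float))[0]; o=-R.T@np.array(f['tvec'],float).ravel()
    v=np.c_[s,np.ones(len(s))]@R; return o, v/np.linalg.norm(v,axis=1,keepdims=True)
def onplane(f,uv,z):
    o,v=ray(f,uv); return o+v*((z-o[2])/v[:,2:])
def tri(obs):
    A=np.zeros((3,3));b=np.zeros(3)
    for f,uv in obs:
        o,v=ray(f,uv);M=np.eye(3)-np.outer(v[0],v[0]);A+=M;b+=M@o
    return np.linalg.solve(A,b)
E
python3 - <<'E'
from h import *
for n in ['scene','top','wrist']:
    f=grab(n,n+'0'); o,_=ray(f,[0,0]); print(n,o,f['fx'],f['k1'])
a=[cv2.imread('pics/%s0.png'%n) for n in ['scene','top']]
s=manip.read_state(); print(s)
E
```

```text
pics
scene [ 0.05361951 -0.7675868   1.08759583] 389.12947202478813 -0.07994639313419136
top [ 0.22447409 -0.11337506  1.97803956] 520.1247631750077 0.01995802247661146
wrist [ 0.22693583 -0.47866403  0.37423998] 328.0110737489096 0.011577938730820135
{'t': 0.15, 'qpos': array([-1.26299114e+00,  2.38659338e-01, -1.40601319e-02,  1.31923068e+00,
       -2.57978036e-05,  1.57078596e+00]), 'qvel': array([ 0.00182836, -0.0025901 ,  0.00339186, -0.00011769,  0.000665  ,
       -0.00089125]), 'tau': array([-1.67381389e-03, -5.39078951e+01,  3.46597588e+01,  1.43940895e-02,
       -3.50639027e-05, -8.94774217e-06]), 'tool_pos': array([ 0.15894966, -0.50001062,  0.23081692]), 'eef_rot': array([[ 9.52997672e-01,  3.02977386e-01, -3.74157802e-04],
       [ 3.02977616e-01, -9.52997047e-01,  1.09178265e-03],
       [-2.57858271e-05, -1.15382776e-03, -9.99999334e-01]]), 'force': array([-0.41156181, -0.47382013,  0.39269647]), 'moment': array([-0.00396777, -0.03577612,  0.00375784]), 'grip_force': 0.0, 'width': 0.08514666815148751}
```

View pics/scene0.png

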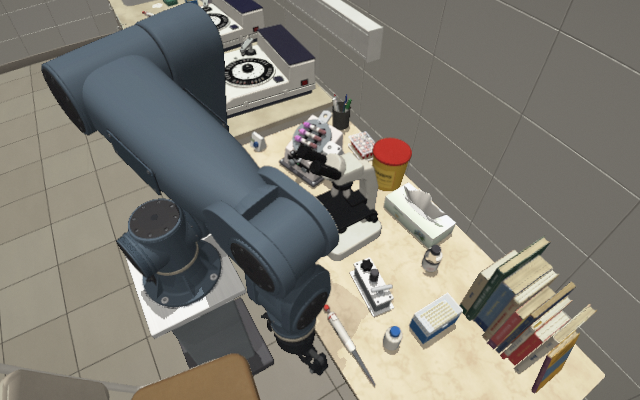

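View pics/top0.png

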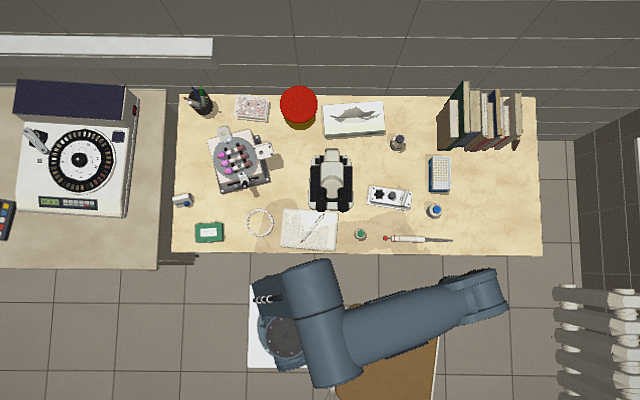

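The scene view shows the mixer at about (308,145) and the block at (372,287). In the top view the mixer is at (238,160) and the block at (388,196). I'll zoom in on both in the two views.

Run:
```python
from h import *
t=load('top0')['pixels']; s=load('scene0')['pixels']
def crop(im,cx,cy,w,h,k): 
    c=im[cy-h//2:cy+h//2,cx-w//2:cx+w//2]; return cv2.resize(c,None,fx=k,fy=k,interpolation=cv2.INTER_CUBIC)
A=crop(t,238,160,80,60,5); B=crop(t,388,196,80,60,5)
C=crop(s,310,145,80,60,5); D=crop(s,372,285,80,60,5)
cv2.imwrite('pics/m1.png',np.vstack([np.hstack([A,B]),np.hstack([C,D])]))
```

```text
(no output)
```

View pics/m1.png

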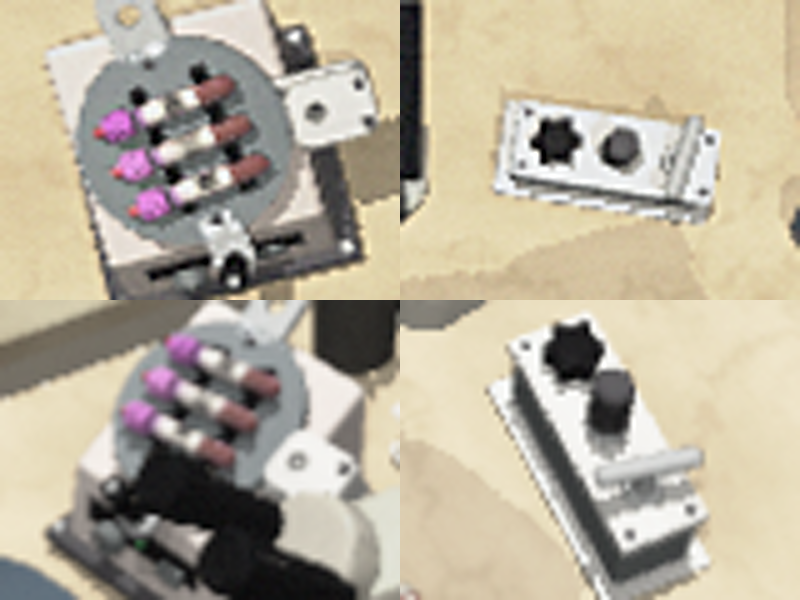

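Top view, crop pixels divided by 5: the pin's dark grip is in the block's middle hole, top at (393.2,194). The yoke hole is at (261.2,152.2), the crank top at (244.8,184) and the tang hole at (224.2,133). In the scene view the yoke hole is at (329.4,147.2) and the pin top at (374.4,272.6). Next I'll fit the poses.

```bash
cat >> h.py <<'E'
s27,c27=np.sin(np.radians(27)),np.cos(np.radians(27))
def mix(p):
    x,y,w=p[:3]; Rz=np.array([[np.cos(w),-np.sin(w),0],[np.sin(w),np.cos(w),0],[0,0,1]])
    R=Rz@np.array([[c27,0,-s27],[0,1,0],[s27,0,c27]]); return R,np.array([x,y,.135])
def pts(p,th,h=.025):
    R,o=mix(p); r=lambda rad,a,z:o+R@np.array([rad*np.cos(a),rad*np.sin(a),z])
    return dict(mouth=r(.098,-np.pi/2,h),tang=r(.098,-np.pi/2+th,h-.015),crank=r(.096,np.pi/2+th,h-.015+.030),
      cranktop=r(.096,np.pi/2+th,h-.015+.050),R=R,o=o)
E
python3 - <<'E'
from h import *
from scipy.optimize import least_squares
t,s=load('top0'),load('scene0')
print('mouth tri',tri([(t,[261.2,152.2]),(s,[329.4,147.2])]),'pin top tri',tri([(t,[393.2,194]),(s,[374.4,272.6])]))
def res(q):
    P=pts(q[:3],q[3])
    return np.r_[proj(t,P['mouth'])[0]-[261.2,152.2],proj(s,P['mouth'])[0]-[329.4,147.2],proj(t,P['tang'])[0]-[224.2,133],proj(t,P['cranktop'])[0]-[244.8,184]]
r=least_squares(res,[.55,.2,.2,1.5]);print(r.x,np.round(r.fun,2))
P=pts(r.x[:3],r.x[3]);print({k:np.round(v,4) for k,v in P.items()})
print('pin on z .113',onplane(t,[[393.2,194]],.113),onplane(s,[[374.4,272.6]],.113))
# block corners top at z=.062 (crop B)
c=lambda u,v:[348+(u-400)/5,166+v/5]
K=onplane(t,[c(558,140),c(668,158)],[.062+.024]);print('knob',K[0])
K=onplane(t,[c(510,100),c(720,130)],.062);d=K[1]-K[0];print('block row dir',d, np.arctan2(d[1],d[0]))
K=onplane(t,[c(694,120),c(676,200)],.0985);d=K[1]-K[0];print('bar',K, np.arctan2(d[1],d[0]))
E
```

```text
mouth tri [0.62144617 0.10969774 0.15679044] pin top tri [ 0.48046912 -0.36624057  0.10805343]
[0.61109794 0.20605442 0.22022306 1.74179988] [ 0.26  0.43  0.75  0.1  -0.69 -0.78 -0.03  0.94]
{'mouth': array([0.6214, 0.1079, 0.1573]), 'tang': array([0.687 , 0.2401, 0.1878]), 'crank': array([0.5147, 0.1677, 0.1277]), 'cranktop': array([0.5058, 0.1657, 0.1455]), 'R': array([[ 0.8695, -0.2184, -0.443 ],
       [ 0.1946,  0.9758, -0.0992],
       [ 0.454 ,  0.    ,  0.891 ]]), 'o': array([0.6111, 0.2061, 0.135 ])}
pin on z .113 [[ 0.48291702 -0.36728904  0.113     ]] [[ 0.4750077  -0.36690493  0.113     ]]
knob [ 0.4861684  -0.32110441  0.086     ]
block row dir [-0.02104497 -0.15591574  0.        ] -1.7049620210478433
bar [[ 0.50014547 -0.41896391  0.0985    ]
 [ 0.44128077 -0.40511923  0.0985    ]] 2.9105960181245805
```

```bash
cat >> h.py <<'E'
from scipy.spatial.transform import Rotation as Ro
def toolR(zt,ang_vec): # tool z, tool y near given vector
    z=np.array(zt)/np.linalg.norm(zt); y=np.array(ang_vec)-np.dot(ang_vec,z)*z; y/=np.linalg.norm(y)
    return np.c_[np.cross(y,z),y,z]
def delta(pos,R=None):
    s=manip.read_state(); d=(np.array(pos)-s['tool_pos'])*1000
    rv=np.zeros(3) if R is None else Ro.from_matrix(R@s['eef_rot'].T).as_rotvec()
    print('travel mm',np.round(d,1),'rows',round(np.linalg.norm(d)/41.7,1),'rotvec',np.round(rv,4),'rows',round(np.linalg.norm(rv)/.125,1)); return d,rv
Q0=np.array([0.61109794,0.20605442,0.22022306]); TH0=1.7418
E
python3 - <<'E'
from h import *
P=pts(Q0,TH0); Zp=P['R'][:,2]; a=.8
R=toolR(-Zp,P['R']@[np.cos(a),np.sin(a),0]); print(R)
print(Ro.from_matrix(R@manip.read_state()['eef_rot'].T).as_rotvec())
# yaw only about world z first
R1=toolR([0,0,-1],[np.cos(1.0),np.sin(1.0),0]); delta([.26,-.15,.33],R1); 
print('tilt after',Ro.from_matrix(R@R1.T).as_rotvec(), P['crank']+.081*Zp)
E
```

```text
[[-0.77592593  0.44907334  0.44302606]
 [ 0.54025564  0.83563662  0.099173  ]
 [-0.32567285  0.31629823 -0.89100652]]
[-0.46949865 -0.35778681  2.23196346]
travel mm [101.1 350.   99.2] rows 9.1 rotvec [-2.000e-04 -1.400e-03  2.263e+00] rows 18.1
tilt after [ 0.09828747 -0.46088299  0.01984742] [0.4788071  0.15969986 0.19986438]
```

Emit:
step_arm([
  {"travel":[10,35,10],"twist":[0,0,0.115],"jaw":0},
  {"travel":[10,35,10],"twist":[0,0,0.115],"jaw":0},
  {"travel":[10,35,10],"twist":[0,0,0.115],"jaw":0},
  {"travel":[10,35,10],"twist":[0,0,0.115],"jaw":0},
  {"travel":[10,35,10],"twist":[0,0,0.115],"jaw":0},
])

```text
t: 0.57
tool_pos: [0.2089, -0.3236, 0.2814]
eef_rot: [[0.631, 0.776, -0.0], [0.776, -0.631, 0.0], [0.0, -0.0, -1.0]]
force: [1.5, 0.0, 0.3]
width: 0.0857
grip_force: 0.0
```

Emit:
step_arm([
  {"travel":[10,35,10],"twist":[0,0,0.115],"jaw":0},
  {"travel":[10,35,10],"twist":[0,0,0.115],"jaw":0},
  {"travel":[10,35,10],"twist":[0,0,0.115],"jaw":0},
  {"travel":[10,35,10],"twist":[0,0,0.115],"jaw":0},
  {"travel":[10,35,10],"twist":[0,0,0.115],"jaw":0},
])

```text
t: 0.98
tool_pos: [0.2587, -0.1486, 0.3318]
eef_rot: [[0.108, 0.994, 0.0], [0.994, -0.108, -0.0], [-0.0, 0.0, -1.0]]
force: [0.7, -0.3, -0.2]
width: 0.0854
grip_force: 0.0
```

Emit:
step_arm([
  {"travel":[5,36,-4],"twist":[0,0,0.111],"jaw":0},
  {"travel":[5,36,-4],"twist":[0,0,0.111],"jaw":0},
  {"travel":[5,36,-4],"twist":[0,0,0.111],"jaw":0},
  {"travel":[5,36,-4],"twist":[0,0,0.111],"jaw":0},
  {"travel":[5,36,-4],"twist":[0,0,0.111],"jaw":0},
])

```text
t: 1.4
tool_pos: [0.2835, 0.031, 0.3113]
eef_rot: [[-0.431, 0.902, 0.001], [0.902, 0.431, -0.0], [-0.0, 0.001, -1.0]]
force: [0.7, -1.5, -0.6]
width: 0.0854
grip_force: 0.0
```

Emit:
step_arm([
  {"travel":[25,20,-8],"twist":[0,0,0.112],"jaw":0},
  {"travel":[25,20,-8],"twist":[0,0,0.112],"jaw":0},
  {"travel":[25,20,-8],"twist":[0,0,0.112],"jaw":0},
  {"travel":[25,20,-8],"twist":[0,0,0.112],"jaw":0},
  {"travel":[25,20,-8],"twist":[0,0,0.112],"jaw":0},
])

```text
t: 1.82
tool_pos: [0.4098, 0.1307, 0.2707]
eef_rot: [[-0.845, 0.534, -0.0], [0.534, 0.845, -0.0], [0.0, -0.0, -1.0]]
force: [0.7, -0.4, 1.2]
width: 0.0853
grip_force: 0.0
```

Emit:
step_arm([
  {"travel":[10,6,-6],"twist":[0.02,-0.092,0.004],"jaw":0},
  {"travel":[10,6,-6],"twist":[0.02,-0.092,0.004],"jaw":0},
  {"travel":[10,6,-6],"twist":[0.02,-0.092,0.004],"jaw":0},
  {"travel":[10,6,-6],"twist":[0.02,-0.092,0.004],"jaw":0},
  {"travel":[10,6,-6],"twist":[0.02,-0.092,0.004],"jaw":0},
])

```text
t: 2.23
tool_pos: [0.4594, 0.1596, 0.2414]
eef_rot: [[-0.775, 0.447, 0.446], [0.54, 0.835, 0.102], [-0.327, 0.32, -0.889]]
force: [0.5, 0.4, -0.2]
width: 0.0857
grip_force: 0.0
```

Run:
```python
from h import *
f=grab('wrist','w1'); 
P=pts(Q0,TH0)
for k in ['mouth','tang','crank','cranktop','o']: print(k,np.round(proj(f,P[k]),1))
Zp=P['R'][:,2];delta(P['crank']+.081*Zp,toolR(-Zp,P['R']@[np.cos(.8),np.sin(.8),0])); print(manip.read_state()['qpos'])
```

```text
mouth [[327.2 309.2]]
tang [[471.6 291.6]]
crank [[319.1 192.7]]
cranktop [[318.8 199.2]]
o [[396.3 236.1]]
travel mm [ 21.9   0.8 -37.5] rows 1.0 rotvec [-0.0022  0.005  -0.0017] rows 0.0
[ 0.37976455 -0.1676192  -0.55320989  0.71351477 -0.07123281  0.91175513]
```

View pics/w1.png

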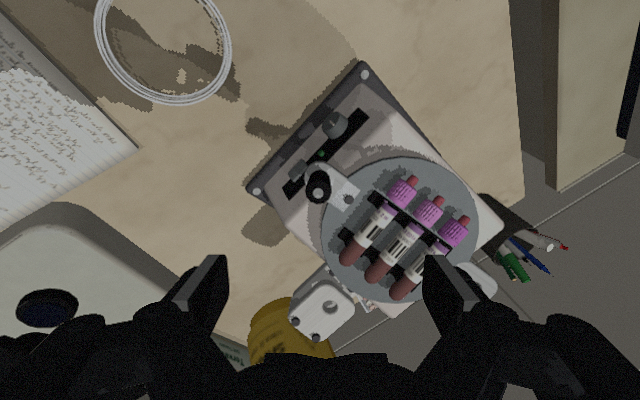

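Wrist view: yoke hole at about (329,306), crank post top at about (319,190), tubes across the disc. I'll zoom in on both for a precise fit.

Run:
```python
from h import *
t=load('w1')['pixels']
A=t[160:230,280:370];B=t[270:340,285:375]
r=lambda c:cv2.resize(c,None,fx=4.4,fy=4.4,interpolation=cv2.INTER_CUBIC)
cv2.imwrite('pics/w1c.png',np.hstack([r(A),r(B)]))
# hole centroid: dark pixels
for (u,v,rad) in [(329,306,10)]:
    g=cv2.cvtColor(t,cv2.COLOR_BGR2GRAY); c=g[v-rad:v+rad+1,u-rad:u+rad+1]; print(c[::2,::2])
```

```text
[[162 161 157 160 166 160 165 164 163 162 162]
 [161 159 159 158 164 164 162 165 162 163 164]
 [158 160 163 162 139 127 145 155 164 163 159]
 [162 161 148  88  90  93 105 146 142 161 160]
 [160 166  78  93  93  97 123 150 130 138 164]
 [165 155  83  83 118 142 142 124  63 113 166]
 [163 153  80  69  67  66  72  72  64 106 166]
 [164 157 122  72  71  69  71  68  80 129 168]
 [163 163 149 116  86  70  76  93 130 167 166]
 [161 161 163 159 144 128 136 152 168 165 166]
 [163 164 161 163 171 165 167 162 165 168 168]]
```

View pics/w1c.png

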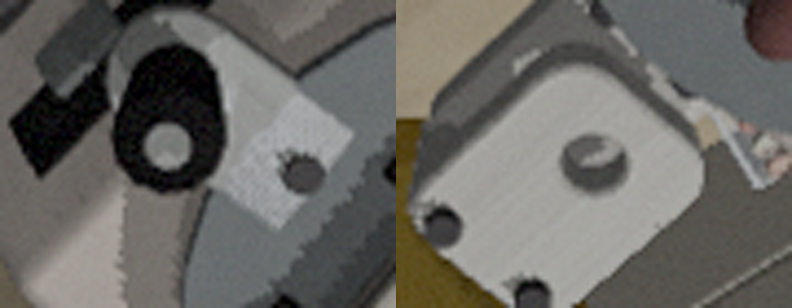

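Wrist view: yoke hole centre (330,307), crank top's pale dot (318,193).

```bash
cat > fit.py <<'E'
from h import *
from scipy.optimize import least_squares
t,s,w=load('top0'),load('scene0'),load('w1')
def res(q):
    P=pts(q[:3],q[3]); e=lambda f,k,uv,g:(proj(f,P[k])[0]-uv)/g
    return np.r_[e(t,'mouth',[261.2,152.2],1),e(s,'mouth',[329.4,147.2],1.2),e(t,'tang',[224.2,133],1.2),e(t,'cranktop',[244.8,184],1.2),
      e(w,'mouth',[330,307],2),e(w,'cranktop',[318,193.2],2)]
r=least_squares(res,[.61,.2,.22,1.7])
print(repr(r.x),np.round(r.fun,2)); P=pts(r.x[:3],r.x[3]); print(P)
E
python3 fit.py
```

```text
array([0.607398  , 0.20769395, 0.26351001, 1.68440995]) [-0.34  0.27  0.46 -0.25 -0.54  0.05 -0.55  1.7  -0.35  0.66  0.35  0.55]
{'mouth': array([0.62196617, 0.11012047, 0.15727516]), 'tang': array([0.68388194, 0.23983547, 0.1881143 ]), 'crank': array([0.51064842, 0.17031995, 0.12733816]), 'cranktop': array([0.50188203, 0.16795492, 0.14515829]), 'R': array([[ 0.86025047, -0.260471  , -0.43831951],
       [ 0.23208136,  0.96548167, -0.11825136],
       [ 0.4539905 ,  0.        ,  0.89100652]]), 'o': array([0.607398  , 0.20769395, 0.135     ])}
```

```bash
sed -i 's/^Q0=.*/Q0=np.array([0.607398,0.207694,0.26351]); TH0=1.68441/' h.py
python3 - <<'E'
from h import *
P=pts(Q0,TH0);Zp=P['R'][:,2];R=toolR(-Zp,P['R']@[np.cos(.8),np.sin(.8),0])
delta(P['crank']+.05*Zp,R); print('down 67mm',-67*Zp)
E
```

```text
travel mm [ 31.8   5.6 -65.5] rows 1.8 rotvec [-0.0023  0.005   0.0416] rows 0.3
down 67mm [ 29.36740702   7.92284078 -59.69743712]
```

Emit:
step_arm([
  {"travel":[11,2,-22],"twist":[0,0,0.014],"jaw":0},
  {"travel":[11,2,-22],"twist":[0,0,0.014],"jaw":0},
  {"travel":[10,1.6,-21.5],"twist":[0,0,0.014],"jaw":0},
])

```text
t: 2.53
tool_pos: [0.4913, 0.165, 0.1757]
eef_rot: [[-0.8, 0.412, 0.437], [0.506, 0.854, 0.12], [-0.324, 0.317, -0.892]]
force: [0.5, -0.4, -0.8]
width: 0.0858
grip_force: 0.0
```

Emit:
step_arm([
  {"travel":[7,2,-15],"jaw":60},
  {"travel":[7,2,-15],"jaw":60},
  {"travel":[7,2,-15],"jaw":60},
  {"travel":[8,2,-15],"jaw":60},
])

```text
invalid input at $.deltas[0]: expected keys travel, twist, jaw
```

Emit:
step_arm([
  {"jaw":255},
  {"jaw":255},
  {"jaw":255},
  {"jaw":255},
  {"jaw":255},
], squeeze=25)

```text
invalid input at $.deltas[0]: expected keys travel, twist, jaw
```

Emit:
step_arm([
  {"jaw":255},
  {"jaw":255},
  {"jaw":255},
  {"jaw":255},
  {"jaw":255},
])

```text
invalid input at $.deltas[0]: expected keys travel, twist, jaw
```

Run:
```python
from h import *
s=manip.read_state();print(s['tool_pos'],s['force'],s['width'],s['grip_force'],s['qpos'],s['t'])
P=pts(Q0,TH0);print(P['R'].T@(s['tool_pos']+.019*P['R'][:,2]-P['o']))
f=grab('wrist','w2');print(proj(f,P['mouth']))
```

```text
[0.49125212 0.16502939 0.17574039] [ 0.48432266 -0.36818716 -0.76344785] 0.08580618582918668 0.0 [ 0.3447325  -0.05210166 -0.62475237  0.52920744 -0.03487059  0.84318797] 2.5333
[-0.09132046 -0.01093927  0.11125411]
[[326.24218009 367.03548012]]
```

View pics/w2.png

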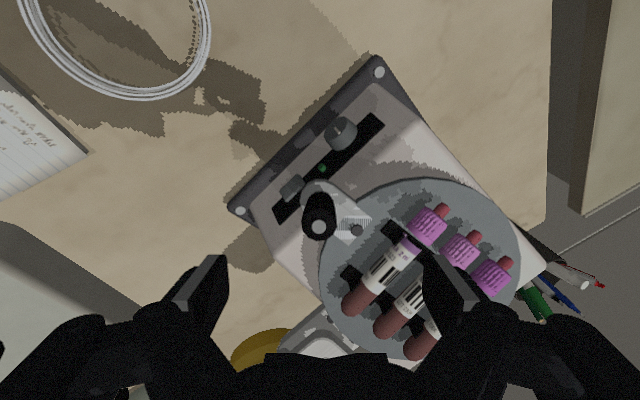

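Earlier rows were refused because every key is required, so the arm is still in hover. The post's pale top dot is at (319,228), and the right finger is near the tubes. I'll narrow the jaw before descending and check the prediction.

Emit:
step_arm([
  {"travel":[0,0,0],"twist":[0,0,0],"jaw":100},
  {"travel":[0,0,0],"twist":[0,0,0],"jaw":100},
  {"travel":[0,0,0],"twist":[0,0,0],"jaw":100},
  {"travel":[0,0,0],"twist":[0,0,0],"jaw":100},
], squeeze=25)

```text
t: 2.92
tool_pos: [0.4914, 0.1651, 0.1773]
eef_rot: [[-0.798, 0.413, 0.439], [0.507, 0.854, 0.12], [-0.325, 0.318, -0.891]]
force: [-0.1, -0.6, 0.5]
width: 0.0519
grip_force: 0.0
```

Run:
```python
from h import *
f=load('w2');P=pts(Q0,TH0);print(proj(f,P['cranktop']))
s=manip.read_state();R=s['eef_rot'];print('fingertip centre px',proj(f,s['tool_pos']))
print('cranktop in tool',R.T@(P['cranktop']-s['tool_pos']))
o,v=ray(f,[319,228]); lam=np.dot(P['cranktop']-o,P['R'][:,2])/np.dot(v[0],P['R'][:,2]); print('obs cranktop',o+lam*v[0],P['cranktop'])
```

```text
[[319.75748646 228.06793079]]
fingertip centre px [[325.82675708 260.38978055]]
cranktop in tool [ 0.00352619 -0.00345644  0.03359305]
obs cranktop [0.50167048 0.16760628 0.14500794] [0.50188204 0.16795496 0.14515829]
```

Emit:
step_arm([
  {"travel":[5,1.5,-17],"twist":[0,0,0],"jaw":100},
  {"travel":[7.5,2,-17],"twist":[0,0,0],"jaw":100},
  {"travel":[7.5,2,-17],"twist":[0,0,0],"jaw":100},
  {"travel":[7.5,2,-16],"twist":[0,0,0],"jaw":100},
])

```text
t: 3.25
tool_pos: [0.5191, 0.1727, 0.1095]
eef_rot: [[-0.798, 0.412, 0.439], [0.507, 0.854, 0.12], [-0.325, 0.318, -0.89]]
force: [-0.4, 0.0, 0.6]
width: 0.0523
grip_force: 0.0
```

Emit:
step_arm([
  {"travel":[0,0,0],"twist":[0,0,0],"jaw":255},
  {"travel":[0,0,0],"twist":[0,0,0],"jaw":255},
  {"travel":[0,0,0],"twist":[0,0,0],"jaw":255},
  {"travel":[0,0,0],"twist":[0,0,0],"jaw":255},
  {"travel":[0,0,0],"twist":[0,0,0],"jaw":255},
])

```text
t: 3.67
tool_pos: [0.5183, 0.1723, 0.1096]
eef_rot: [[-0.799, 0.413, 0.438], [0.507, 0.854, 0.119], [-0.325, 0.317, -0.891]]
force: [-3.2, -1.4, 0.5]
width: 0.0196
grip_force: 25.2
```

Run:
```python
from h import *
s=manip.read_state();print(s['tool_pos'],s['force'],s['width'],s['grip_force'])
P=pts(Q0,TH0);R=P['R'];g=s['tool_pos']-.019*s['eef_rot'][:,2];l=R.T@(g-P['o']);print('grip in plate frame',l,np.hypot(*l[:2]),np.arctan2(l[1],l[0])-np.pi/2)
```

```text
[0.51825103 0.17226992 0.10963417] [-3.19161553 -1.43917627  0.48079161] 0.019582318453312902 25.178374555252958
grip in plate frame [-0.09642527 -0.01100303  0.03966267] 0.09705100962931264 -4.59877101807073
```

Run:
```python
from h import *
R=mix(Q0)[0]; th=np.linspace(1.684,0,11); p=.096*np.c_[-np.sin(th),np.cos(th),0*th]@R.T*1000
print(np.round(np.diff(p,axis=0),1).tolist(), p[-1]-p[0])
```

```text
[[-4.6, 15.5, -0.2], [-2.2, 16.0, 1.0], [0.2, 16.0, 2.2], [2.6, 15.6, 3.4], [5.0, 14.7, 4.4], [7.2, 13.4, 5.3], [9.2, 11.8, 6.1], [11.0, 9.8, 6.7], [12.4, 7.5, 7.1], [13.5, 5.0, 7.3]] [ 54.22559461 125.29347126  43.30412588]
```

Emit:
step_arm([
  {"travel":[-4.6,15.5,-0.2],"twist":[0,0,0],"jaw":255},
  {"travel":[-2.2,16.0,1.0],"twist":[0,0,0],"jaw":255},
  {"travel":[0.2,16.0,2.2],"twist":[0,0,0],"jaw":255},
  {"travel":[2.6,15.6,3.4],"twist":[0,0,0],"jaw":255},
  {"travel":[5.0,14.7,4.4],"twist":[0,0,0],"jaw":255},
])

```text
t: 4.08
tool_pos: [0.5174, 0.2498, 0.1191]
eef_rot: [[-0.8, 0.414, 0.435], [0.506, 0.854, 0.118], [-0.323, 0.315, -0.893]]
force: [-3.3, -2.8, -3.3]
width: 0.0199
grip_force: 24.4
```

Emit:
step_arm([
  {"travel":[7.2,13.4,5.3],"twist":[0,0,0],"jaw":255},
  {"travel":[9.2,11.8,6.1],"twist":[0,0,0],"jaw":255},
  {"travel":[11.0,9.8,6.7],"twist":[0,0,0],"jaw":255},
  {"travel":[12.4,7.5,7.1],"twist":[0,0,0],"jaw":255},
  {"travel":[13.5,5.0,7.3],"twist":[0,0,0],"jaw":255},
])

```text
t: 4.5
tool_pos: [0.572, 0.2978, 0.1523]
eef_rot: [[-0.8, 0.413, 0.436], [0.506, 0.854, 0.119], [-0.323, 0.316, -0.892]]
force: [-3.8, -2.5, -2.4]
width: 0.0196
grip_force: 25.4
```

Emit:
step_arm([
  {"travel":[0,0,0],"twist":[0,0,0],"jaw":255},
  {"travel":[0,0,0],"twist":[0,0,0],"jaw":255},
  {"travel":[0,0,0],"twist":[0,0,0],"jaw":255},
])

```text
t: 4.75
tool_pos: [0.5731, 0.2984, 0.153]
eef_rot: [[-0.799, 0.412, 0.439], [0.507, 0.854, 0.121], [-0.325, 0.319, -0.89]]
force: [3.7, 4.8, -2.1]
width: 0.0198
grip_force: 26.3
```

Run:
```python
from h import *
s=manip.read_state();print(s['tool_pos'],s['force'],s['moment'],s['width'],s['grip_force'],s['qpos'])
P=pts(Q0,0);R=P['R'];g=s['tool_pos']-.019*s['eef_rot'][:,2];l=R.T@(g-P['o']);print('grip in plate frame',l,np.hypot(*l[:2]),np.arctan2(l[1],l[0])-np.pi/2)
t=grab('top','top1')['pixels']; w=grab('wrist','w3')['pixels']
a=cv2.resize(t[130:190,198:278],None,fx=6,fy=6,interpolation=cv2.INTER_CUBIC)
print(proj(load('w3'),P['mouth']))
cv2.imwrite('pics/m2.png',a)
```

```text
[0.57308981 0.29835939 0.15304935] [ 3.66249364  4.75976448 -2.09526186] [0.50587473 0.03384372 0.4374727 ] 0.01976905495910201 26.295879492536187 [ 0.53727149  0.19270429 -0.41663135  0.50322143 -0.12083093  1.016329  ]
grip in plate frame [-0.00030731  0.09642121  0.03939864] 0.09642169806023942 0.003187165685168969
[[ 81.37393669 479.23681893]]
```

Emit:
step_arm([
  {"travel":[0,0,0],"twist":[0,0,0],"jaw":100},
  {"travel":[0,0,0],"twist":[0,0,0],"jaw":100},
  {"travel":[0,0,0],"twist":[0,0,0],"jaw":100},
  {"travel":[0,0,0],"twist":[0,0,0],"jaw":100},
])

```text
t: 5.18
tool_pos: [0.5725, 0.2973, 0.1521]
eef_rot: [[-0.799, 0.413, 0.437], [0.507, 0.854, 0.119], [-0.324, 0.317, -0.891]]
force: [-0.7, 0.6, -0.7]
width: 0.0516
grip_force: 0.0
```

Emit:
step_arm([
  {"travel":[-11,-3,22],"twist":[0,0,0],"jaw":100},
  {"travel":[-11,-3,22],"twist":[0,0,0],"jaw":100},
  {"travel":[-11,-3,22],"twist":[0,0,0],"jaw":100},
  {"travel":[-11,-3,22],"twist":[0,0,0],"jaw":100},
  {"travel":[0,0,5],"twist":[0,0,0],"jaw":50},
])

```text
t: 5.6
tool_pos: [0.5285, 0.2858, 0.2492]
eef_rot: [[-0.798, 0.412, 0.441], [0.507, 0.853, 0.121], [-0.326, 0.321, -0.889]]
force: [0.6, 0.7, 1.3]
width: 0.063
grip_force: 0.0
```

Emit:
step_arm([
  {"travel":[10,-37,0],"twist":[0,0,0],"jaw":0},
  {"travel":[10,-37,0],"twist":[0,0,0],"jaw":0},
  {"travel":[10,-37,0],"twist":[0,0,0],"jaw":0},
  {"travel":[10,-37,0],"twist":[0,0,0],"jaw":0},
  {"travel":[9,-38,0],"twist":[0,0,0],"jaw":0},
])

```text
t: 6.02
tool_pos: [0.578, 0.098, 0.2447]
eef_rot: [[-0.799, 0.412, 0.438], [0.506, 0.854, 0.119], [-0.325, 0.317, -0.891]]
force: [1.7, 0.1, -0.8]
width: 0.0853
grip_force: 0.0
```

Run:
```python
from h import *
s=manip.read_state();print(s['tool_pos'],s['force'],s['qpos'])
f=grab('wrist','w3');P=pts(Q0,0);print(proj(f,P['mouth']),proj(f,P['tang']))
u,v=np.clip(np.round(proj(f,P['mouth'])[0]).astype(int),[30,30],[610,370])
t=grab('top','top1')['pixels']
A=cv2.resize(f['pixels'][v-30:v+30,u-30:u+30],(400,400),interpolation=cv2.INTER_CUBIC);B=cv2.resize(f['pixels'],(640,400))[:,120:520]
cv2.imwrite('pics/m3.png',np.hstack([A,B])); print(u,v)
```

```text
[0.57801722 0.09804876 0.24474237] [ 1.72821178  0.11410599 -0.84959908] [ 0.13750369  0.01510919 -0.36930811  0.71881312  0.05835782  0.65865343]
[[325.72095799 201.15186929]] [[325.68387139 195.9621181 ]]
326 201
```

View pics/m3.png

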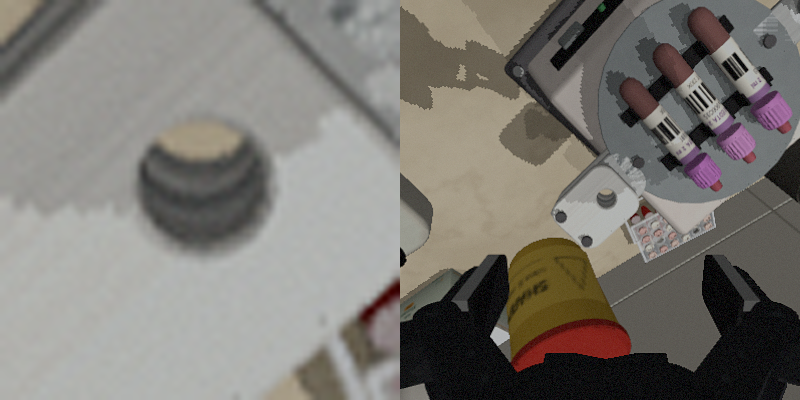

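The yoke hole shows clear through lug, tang and lower lug (table visible), all concentric, so the plate is lined up. Mouth at full-frame (326.7,198.5). I'll refit with this and plan the pin fetch.

```bash
cat > fit2.py <<'E'
from h import *
from scipy.optimize import least_squares
t,s,w,w2,w3=load('top0'),load('scene0'),load('w1'),load('w2'),load('w3')
ty=np.array([.412,.854,.318]);zt=np.array([.438,.119,-.891])
def res(q):
    P=pts(q[:3],q[3]); P2=pts(q[:3],q[4]); e=lambda f,k,uv,g:(proj(f,P[k])[0]-uv)/g
    return np.r_[e(t,'mouth',[261.2,152.2],1),e(s,'mouth',[329.4,147.2],1.2),e(t,'tang',[224.2,133],1.2),e(t,'cranktop',[244.8,184],1.2),
      e(w,'mouth',[330,307],2),e(w,'cranktop',[318,193.2],2),e(w2,'cranktop',[319,228],2),e(w3,'mouth',[326.7,198.5],1.5),
      ty@(P['crank']-[.51825,.17227,.10963]+.019*zt)/.0006,ty@(P2['crank']-[.57309,.29836,.15305]+.019*zt)/.0006, q[4]/.015]
r=least_squares(res,[.61,.2,.22,1.7,0])
print(repr(r.x),np.round(r.fun,2)); P=pts(r.x[:3],r.x[4]); print(P)
o,v=ray(w3,[326.7,198.5]); n=P['R'][:,2]; print('w3 ray on mouth plane',o+v[0]*(n@(P['mouth']-o))/(n@v[0]))
o,v=ray(w,[330,307]); print('w1 ray on mouth plane',o+v[0]*(n@(P['mouth']-o))/(n@v[0]))
print('tri w1 w3 t s',tri([(w,[330,307]),(w3,[326.7,198.5]),(t,[261.2,152.2]),(s,[329.4,147.2])]))
E
python3 fit2.py
python3 - <<'E'
from h import *
print('block hover'); a=-.13; delta([.48,-.367,.20],toolR([0,0,-1],[np.cos(a),np.sin(a),0]))
E
```

```text
array([6.06257670e-01, 2.08575392e-01, 2.64434089e-01, 1.69821761e+00,
       8.88225016e-04]) [-0.6   0.56  0.14 -0.29 -1.08  0.43 -0.46  1.85 -0.21  0.2  -0.06  0.48
 -0.17 -0.05 -0.36  0.78  0.33  0.04  0.06]
{'mouth': array([0.620916  , 0.11101541, 0.15727516]), 'tang': array([0.627564  , 0.11281556, 0.14394958]), 'crank': array([0.56356509, 0.29647234, 0.17060155]), 'cranktop': array([0.55480089, 0.29409921, 0.18842168]), 'R': array([[ 0.86003564, -0.26136307, -0.43821005],
       [ 0.2328762 ,  0.96524056, -0.11865635],
       [ 0.4539905 ,  0.        ,  0.89100652]]), 'o': array([0.60625767, 0.20857539, 0.135     ])}
w3 ray on mouth plane [0.62034625 0.11184177 0.157105  ]
w1 ray on mouth plane [0.62072816 0.11161314 0.15726238]
tri w1 w3 t s [0.62199776 0.11090405 0.15568414]
block hover
travel mm [ -98.9 -461.4  -44.5] rows 11.4 rotvec [ 0.1644  0.4707 -1.1639] rows 10.1
```

```bash
cat > fk.py <<'E'
from h import *
from scipy.optimize import least_squares
Q=np.array([[-1.263,.23866,-.01406,1.31923,0],[.37976,-.16762,-.55321,.71351,-.0712],[.34473,-.0521,-.62475,.52921,-.0349],[.53727,.1927,-.41663,.50322,-.1208],[.1375,.01511,-.36931,.71881,.05836]])
T=np.array([[.15895,-.50001,.23082],[.4594,.1596,.2414],[.49125,.16503,.17574],[.57309,.29836,.15305],[.57802,.09805,.24474]])
Z=np.array([[0,.001,-1],[.446,.102,-.889],[.437,.12,-.892],[.439,.121,-.89],[.438,.119,-.891]])
rz=lambda q,p:np.c_[np.cos(q[:,0])*p[:,0]+np.sin(q[:,0])*p[:,1],-np.sin(q[:,0])*p[:,0]+np.cos(q[:,0])*p[:,1],p[:,2]]
X=rz(Q,T);D=rz(Q,Z)
def arm(p,q):
    r1=p[0]*np.sin(q[1]+0);z1=p[3]+p[0]*np.cos(q[1]);a=q[1]-q[2]
    return r1,z1,r1+p[1]*np.cos(a)+p[4]*np.sin(a),z1-p[1]*np.sin(a)+p[4]*np.cos(a)
def res(p):
    o=[]
    for q,x,d in zip(Q,X,D):
        _,_,r,z=arm(p,q); o+=[r+p[2]*d[0]-x[0],z+p[2]*d[2]-x[2]]
    return np.array(o)
if __name__=='__main__':
    r=least_squares(res,[.4,.4,.25,.3,0]);print(r.x,np.round(r.fun*1000,1),X[:,1]+0)
    p=r.x; print([np.round(arm(p,q),3).tolist() for q in Q])
    # block pose: tool down, r=.604, z=.071
    for tz in(.071,.2):
        g=least_squares(lambda a:np.array(arm(p,[0,a[0],a[1]])[2:])-[.604,tz+p[2]],[.3,0]);print(g.x,np.round(arm(p,[0,*g.x]),3))
E
python3 fk.py
```

```text
[0.56640765 0.39772754 0.44550468 0.20259915 0.02448489] [ 0.   0.9 -1.2 -3.3  1.2  0.2 -0.8  1.4  1.   0.8] [-2.75496017e-06 -2.20693886e-02 -1.06935441e-02 -3.69793998e-02
  1.78970316e-02]
[[0.134, 0.753, 0.525, 0.677], [-0.094, 0.761, 0.283, 0.634], [-0.029, 0.768, 0.318, 0.573], [0.108, 0.759, 0.449, 0.551], [0.009, 0.769, 0.386, 0.642]]
[ 0.4666016  -0.09749452] [0.255 0.708 0.604 0.517]
[0.38734742 0.11978162] [0.214 0.727 0.604 0.646]
```

Emit:
step_arm([
  {"travel":[-35,-7,15],"twist":[0.011,0.0314,-0.0776],"jaw":0},
  {"travel":[-35,-7,15],"twist":[0.011,0.0314,-0.0776],"jaw":0},
  {"travel":[-35,-7,15],"twist":[0.011,0.0314,-0.0776],"jaw":0},
  {"travel":[-35,-7,15],"twist":[0.011,0.0314,-0.0776],"jaw":0},
  {"travel":[-35,-7,15],"twist":[0.011,0.0314,-0.0776],"jaw":0},
])

```text
t: 6.53
tool_pos: [0.401, 0.0645, 0.3203]
eef_rot: [[-0.58, 0.75, 0.317], [0.795, 0.606, 0.021], [-0.177, 0.264, -0.948]]
force: [0.5, 0.7, -0.2]
width: 0.0853
grip_force: 0.0
```

Emit:
step_arm([
  {"travel":[-26,-32,0],"twist":[0.011,0.0314,-0.0776],"jaw":0},
  {"travel":[-26,-32,0],"twist":[0.011,0.0314,-0.0776],"jaw":0},
  {"travel":[-26,-32,0],"twist":[0.011,0.0314,-0.0776],"jaw":0},
  {"travel":[-26,-32,0],"twist":[0.011,0.0314,-0.0776],"jaw":0},
  {"travel":[-26,-32,0],"twist":[0.011,0.0314,-0.0776],"jaw":0},
])

```text
t: 6.95
tool_pos: [0.2739, -0.093, 0.3201]
eef_rot: [[-0.261, 0.951, 0.168], [0.963, 0.268, -0.02], [-0.064, 0.156, -0.986]]
force: [1.1, -1.8, -0.1]
width: 0.0853
grip_force: 0.0
```

Emit:
step_arm([
  {"travel":[0,-39,0],"twist":[0.011,0.0314,-0.0776],"jaw":0},
  {"travel":[0,-39,0],"twist":[0.011,0.0314,-0.0776],"jaw":0},
  {"travel":[0,-39,0],"twist":[0.011,0.0314,-0.0776],"jaw":0},
  {"travel":[0,-39,0],"twist":[0.011,0.0314,-0.0776],"jaw":0},
  {"travel":[0,-39,0],"twist":[0.011,0.0314,-0.0776],"jaw":0},
])

```text
t: 7.37
tool_pos: [0.275, -0.2897, 0.3197]
eef_rot: [[0.122, 0.993, 0.005], [0.993, -0.122, 0.002], [0.002, 0.005, -1.0]]
force: [0.5, 0.6, 0.1]
width: 0.086
grip_force: 0.0
```

Run:
```python
from h import *
s=manip.read_state();print(s['tool_pos'],s['qpos'],s['force']); a=-.13; delta([.48,-.367,.20],toolR([0,0,-1],[np.cos(a),np.sin(a),0]))
```

```text
[ 0.27499581 -0.28970838  0.31969736] [-0.81517093  0.0025848  -0.06598648  1.5000323   0.00484992  0.87786137] [0.47945819 0.59287825 0.1138137 ]
travel mm [ 205.   -77.3 -119.7] rows 6.0 rotvec [-0.0017  0.005  -0.0078] rows 0.1
```

Emit:
step_arm([
  {"travel":[6,-38,0],"twist":[0,0,0],"jaw":0},
  {"travel":[10,-38,0],"twist":[0,0,0],"jaw":0},
  {"travel":[38,-1,-10],"twist":[0,0,0],"jaw":0},
  {"travel":[38,0,-15],"twist":[0,0,0],"jaw":0},
  {"travel":[38,0,-15],"twist":[0,0,0],"jaw":0},
])

```text
t: 7.78
tool_pos: [0.4069, -0.3657, 0.2788]
eef_rot: [[0.12, 0.993, 0.006], [0.993, -0.12, 0.001], [0.002, 0.006, -1.0]]
force: [0.2, -1.9, 0.3]
width: 0.085
grip_force: 0.0
```

Emit:
step_arm([
  {"travel":[38,0,-20],"twist":[0,0,0],"jaw":0},
  {"travel":[37,0,-20],"twist":[0,0,0],"jaw":0},
  {"travel":[0,0,0],"twist":[0,0,0],"jaw":0},
])

```text
t: 8.03
tool_pos: [0.4836, -0.3631, 0.2344]
eef_rot: [[0.114, 0.993, 0.002], [0.993, -0.114, 0.006], [0.006, 0.002, -1.0]]
force: [-2.0, 0.8, -1.2]
width: 0.0853
grip_force: 0.0
```

Run:
```python
from h import *
s=manip.read_state();print(s['tool_pos'],s['qpos'],s['force'])
f=grab('wrist','w4'); print(proj(f,[[.48,-.367,.113],[.48,-.367,.09]]), proj(f,s['tool_pos']))
```

```text
[ 0.48358496 -0.36308975  0.23436435] [-0.64698822  0.37798526  0.19595519  1.39034535  0.00582764  1.03830875] [-1.96920853  0.8185114  -1.16421211]
[[321.24866686 198.80790318]
 [321.52403445 191.9544364 ]] [[324.95887915 258.51003971]]
```

View pics/w4.png

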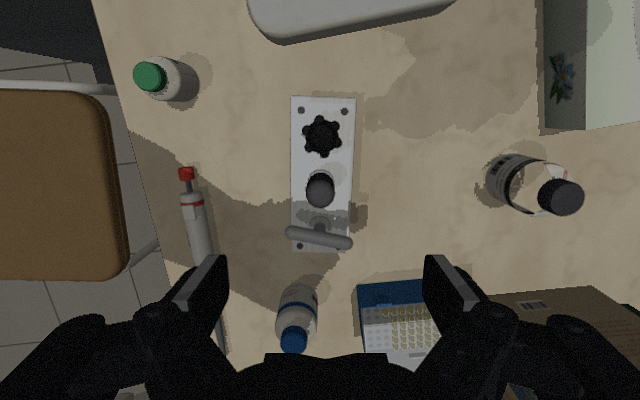

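The wrist view shows the pin's grip at about (320,188), the star knob at (322,136) and the T-bar from (287,231) to (352,243). The jaw is aligned across the row. Next, the exact centre of the grip top.

Run:
```python
from h import *
f=load('w4'); g=cv2.cvtColor(f['pixels'],cv2.COLOR_BGR2GRAY)
print(g[164:216:2,302:340:2])
```

```text
[[156 155 156 157 156 159 153 155 155 159 156 151 144 144 142 146 145 143
  146]
 [157 156 157 155 157 159 158 157 156 153 142 146 143 142 146 146 144 142
  145]
 [157 158 155 159 159 155 157 156 149 148 145 145 145 144 143 144 144 144
  145]
 [159 155 155 157 155 158 129 103 101  95 101 103 125 143 146 147 142 144
  144]
 [156 156 154 157 157 120 118 105  97  97  97 100 120  90 132 146 146 146
  142]
 [157 158 155 155 102 139  26   8  12  17  16   5  47 109 102 146 144 144
  144]
 [153 156 155 151  73   9   0  11  15   7  19  17   0  13 118  95 144 145
  143]
 [156 158 156  97  11   7  16   8  14  13  21  10  24   7   6  96 148 145
  141]
 [153 156 159  74  22  15  24  24  34  37  31  16  13  17  17  43 122 143
  142]
 [156 154 138   0  19  29  36  51  50  37  38  41  32  23  12  21 125 144
  141]
 [157 158 154   8  36  42  47  54  57  53  56  48  42  41  22   0 102 146
  142]
 [156 156 101  27  42  59  51  61  57  62  61  55  52  46  40  15  95 147
  156]
 [155 152  45  43  40  59  57  63  64  61  61  60  59  55  43  35  90 158
  158]
 [155 150  18  47  54  59  66  64  62  62  60  
[... 306 characters left out ...]
  65  60  61  60  59  63  58  56  31 150 157
  157]
 [138 134 141  37  47  52  59  59  58  61  63  62  58  60  49  59 156 153
  154]
 [106 111 104  80  39  51  52  58  57  60  61  66  58  55  45 141 157 156
  158]
 [105 110 104 107  80  38  49  50  57  57  54  55  54  46 142 156 152 157
  157]
 [104 111 103 108 110  94  45  35  49  46  39  44  79 139 157 156 155 157
  156]
 [ 96 107 109 111 108 108 111 103  93  82  87 121 159 159 155 158 155 156
  157]
 [ 86  99  92  81 113 111 109 110 111 107 109 105 111 139 136 136 138 100
  105]
 [ 86  90  80  87  88  82  83  99 102  96 108 110 109 109 107 103 108 102
  106]
 [ 84  87  84  86  87  85  86  84  87  83  83  77  86  87  92  94  97 107
  106]]
```

Run:
```python
from h import *
f=load('w4'); p=onplane(f,[[320,193.3]],.113)[0]; print(p)
print('w/ top/scene',tri([(f,[320,193.3]),(load('top0'),[393.2,194]),(load('scene0'),[374.4,272.6])]))
k=onplane(f,[[322,135],[320,229]],[.086]);print(k)
a=-.12;delta([p[0],p[1],.071],toolR([0,0,-1],[np.cos(a),np.sin(a),0]))
```

```text
[ 0.47952365 -0.36213096  0.113     ]
w/ top/scene [ 0.48028309 -0.36533065  0.10669159]
[[ 0.48628629 -0.31687631  0.086     ]
 [ 0.47414724 -0.403959    0.086     ]]
travel mm [  -1.7    1.  -165.4] rows 4.0 rotvec [-0.0049  0.0017 -0.0054] rows 0.1
```

Emit:
step_arm([
  {"travel":[-1,0.5,-30],"twist":[-0.005,0.002,-0.005],"jaw":0},
  {"travel":[-0.7,0.5,-35],"twist":[0,0,0],"jaw":0},
  {"travel":[0,0,-35],"twist":[0,0,0],"jaw":0},
  {"travel":[0,0,-35],"twist":[0,0,0],"jaw":0},
  {"travel":[0,0,-30],"twist":[0,0,0],"jaw":0},
])

```text
t: 8.5
tool_pos: [0.4762, -0.3632, 0.0744]
eef_rot: [[0.123, 0.992, 0.004], [0.992, -0.123, -0.004], [-0.003, 0.004, -1.0]]
force: [-0.1, -0.2, -0.0]
width: 0.0855
grip_force: 0.0
```

Emit:
step_arm([
  {"travel":[0,0,0],"twist":[0,0,0],"jaw":255},
  {"travel":[0,0,0],"twist":[0,0,0],"jaw":255},
  {"travel":[0,0,0],"twist":[0,0,0],"jaw":255},
  {"travel":[0,0,0],"twist":[0,0,0],"jaw":255},
  {"travel":[0,0,0],"twist":[0,0,0],"jaw":255},
], squeeze=60)

```text
t: 8.92
tool_pos: [0.4783, -0.3645, 0.0782]
eef_rot: [[0.123, 0.992, 0.007], [0.992, -0.123, -0.006], [-0.005, 0.008, -1.0]]
force: [3.3, -0.2, 1.3]
width: 0.0255
grip_force: 1.2
```

Emit:
step_arm([
  {"travel":[0,0,0],"twist":[0,0,0],"jaw":255},
  {"travel":[0,0,0],"twist":[0,0,0],"jaw":255},
  {"travel":[0,0,0],"twist":[0,0,0],"jaw":255},
  {"travel":[0,0,0],"twist":[0,0,0],"jaw":255},
])

```text
t: 9.25
tool_pos: [0.4783, -0.3645, 0.0783]
eef_rot: [[0.123, 0.992, 0.007], [0.992, -0.123, -0.006], [-0.005, 0.008, -1.0]]
force: [-0.5, -0.2, 7.5]
width: 0.0236
grip_force: 58.3
```

Emit:
step_arm([
  {"travel":[0,0,15],"twist":[0,0,0],"jaw":255},
  {"travel":[0,0,25],"twist":[0,0,0],"jaw":255},
  {"travel":[0,0,30],"twist":[0,0,0],"jaw":255},
  {"travel":[0,0,35],"twist":[0,0,0],"jaw":255},
  {"travel":[0,0,35],"twist":[0,0,0],"jaw":255},
])

```text
t: 9.67
tool_pos: [0.4769, -0.3634, 0.2183]
eef_rot: [[0.123, 0.992, 0.005], [0.992, -0.123, -0.004], [-0.003, 0.005, -1.0]]
force: [2.1, -0.1, -1.3]
width: 0.0231
grip_force: 59.4
```

Run:
```python
from h import *
s=manip.read_state();print(s['tool_pos'],s['force'],s['width'],s['grip_force'])
f=grab('wrist','w5'); R=s['eef_rot']
print('tip,shank mid,seat px',proj(f,[s['tool_pos']+R@[0,0,d] for d in(.0703,.045,.0163)]))
cv2.imwrite('pics/w5c.png',cv2.resize(f['pixels'][150:290,230:420],None,fx=4,fy=4,interpolation=cv2.INTER_CUBIC))
```

```text
[ 0.47694696 -0.36341107  0.21828553] [ 2.10581242 -0.07718895 -1.25418516] 0.023121748339057353 59.41006739158183
tip,shank mid,seat px [[325.11606201 212.31727286]
 [325.06961842 225.35784969]
 [325.00114337 244.58215888]]
```

View pics/w5c.png

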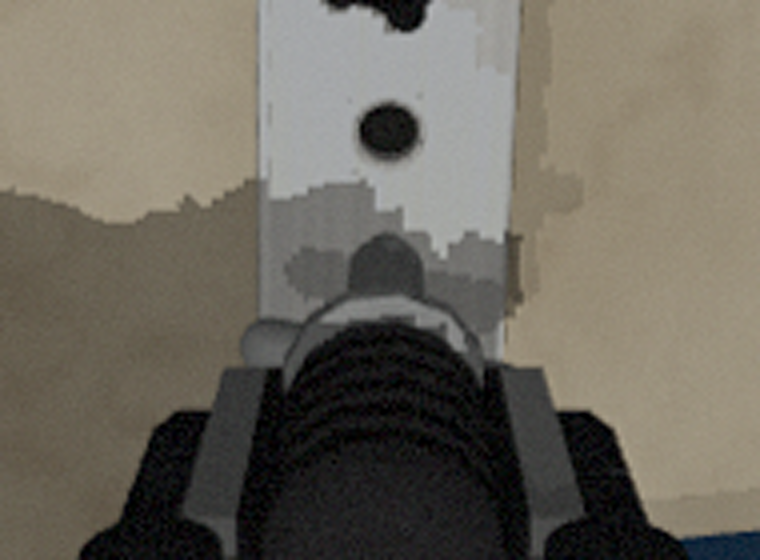

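```bash
sed -i 's/^Q0=.*/Q0=np.array([0.606258,0.208575,0.264434])/' h.py
python3 - <<'E'
from h import *
f=load('w5');print('hole on block',onplane(f,[[327.2-.4,182.5-.4]],.062))
P=pts(Q0,0);Z=P['R'][:,2];R=toolR(-Z,P['R'][:,0]);print('pre',P['mouth']+.11*Z)
delta(P['mouth']+.11*Z,R)
E
```

```text
hole on block [[ 0.47929296 -0.36298818  0.062     ]]
pre [0.57271321 0.09796282 0.25528588]
travel mm [ 93.7 463.   29.5] rows 11.3 rotvec [ 0.0409 -0.4587  0.3824] rows 4.8
```

Emit:
step_arm([
  {"travel":[-39,0,12],"twist":[0,0,0],"jaw":255},
  {"travel":[-41,0,22],"twist":[0,0,0],"jaw":255},
  {"travel":[-41,0,22],"twist":[0,0,0],"jaw":255},
  {"travel":[-41,0,22],"twist":[0,0,0],"jaw":255},
  {"travel":[-40,3,22],"twist":[0,0,0],"jaw":255},
])

```text
t: 10.13
tool_pos: [0.29, -0.3607, 0.3086]
eef_rot: [[0.122, 0.992, 0.005], [0.992, -0.122, -0.005], [-0.004, 0.006, -1.0]]
force: [-0.5, -1.7, -0.8]
width: 0.0233
grip_force: 59.5
```

Emit:
step_arm([
  {"travel":[0,38,0],"twist":[0,0,0],"jaw":255},
  {"travel":[0,39,0],"twist":[0,0,0],"jaw":255},
  {"travel":[0,39,0],"twist":[0,0,0],"jaw":255},
  {"travel":[0,39,0],"twist":[0,0,0],"jaw":255},
  {"travel":[0,39,0],"twist":[0,0,0],"jaw":255},
])

```text
t: 10.55
tool_pos: [0.2909, -0.1656, 0.3078]
eef_rot: [[0.124, 0.992, 0.006], [0.992, -0.124, -0.005], [-0.004, 0.007, -1.0]]
force: [2.3, 0.2, -0.7]
width: 0.0233
grip_force: 59.5
```

Emit:
step_arm([
  {"travel":[0,39,0],"twist":[0,0,0],"jaw":255},
  {"travel":[0,39,0],"twist":[0,0,0],"jaw":255},
  {"travel":[0,39,0],"twist":[0,0,0],"jaw":255},
  {"travel":[0,39,0],"twist":[0,0,0],"jaw":255},
  {"travel":[0,39,0],"twist":[0,0,0],"jaw":255},
])

```text
t: 10.97
tool_pos: [0.2911, 0.0275, 0.308]
eef_rot: [[0.123, 0.992, 0.007], [0.992, -0.123, -0.003], [-0.002, 0.008, -1.0]]
force: [1.5, 0.5, -0.9]
width: 0.0235
grip_force: 59.5
```

Run:
```python
from h import *
s=manip.read_state();print(s['tool_pos'],s['qpos'],s['force'],s['width'],s['grip_force'])
P=pts(Q0,0);Z=P['R'][:,2];R=toolR(-Z,P['R'][:,0])
delta(P['mouth']+.11*Z,R)
```

```text
[0.29114362 0.02752035 0.3080361 ] [ 0.09849457 -0.189136   -0.2613954   1.49161691 -0.00405071  1.79255776] [ 1.54913071  0.5382329  -0.88042941] 0.02350722033249157 59.50469265924767
travel mm [281.6  70.4 -52.8] rows 7.1 rotvec [ 0.0353 -0.4651  0.3813] rows 4.8
```

Ten rows, with twist [0.0035, -0.0465, 0.0381] each.

Emit:
step_arm([
  {"travel":[28,8,2],"twist":[0.0035,-0.0465,0.0381],"jaw":255},
  {"travel":[28,8,2],"twist":[0.0035,-0.0465,0.0381],"jaw":255},
  {"travel":[28,7,2],"twist":[0.0035,-0.0465,0.0381],"jaw":255},
  {"travel":[28,7,2],"twist":[0.0035,-0.0465,0.0381],"jaw":255},
  {"travel":[28,7,2],"twist":[0.0035,-0.0465,0.0381],"jaw":255},
])

```text
t: 11.38
tool_pos: [0.433, 0.0637, 0.3183]
eef_rot: [[-0.074, 0.969, 0.236], [0.997, 0.067, 0.037], [0.021, 0.238, -0.971]]
force: [-0.3, -0.0, -1.5]
width: 0.0236
grip_force: 59.6
```

Emit:
step_arm([
  {"travel":[28,7,-12],"twist":[0.0035,-0.0465,0.0381],"jaw":255},
  {"travel":[28,7,-12],"twist":[0.0035,-0.0465,0.0381],"jaw":255},
  {"travel":[28,7,-13],"twist":[0.0035,-0.0465,0.0381],"jaw":255},
  {"travel":[28,6,-13],"twist":[0.0035,-0.0465,0.0381],"jaw":255},
  {"travel":[28,6,-13],"twist":[0.0035,-0.0465,0.0381],"jaw":255},
])

```text
t: 11.8
tool_pos: [0.5729, 0.0963, 0.2547]
eef_rot: [[-0.263, 0.859, 0.439], [0.965, 0.235, 0.118], [-0.002, 0.455, -0.891]]
force: [0.1, -0.0, -1.3]
width: 0.023
grip_force: 59.6
```

Emit:
step_arm([
  {"travel":[0,0,0],"twist":[0,0,0],"jaw":255},
  {"travel":[0,0,0],"twist":[0,0,0],"jaw":255},
])

```text
t: 11.97
tool_pos: [0.5713, 0.0957, 0.2533]
eef_rot: [[-0.261, 0.862, 0.434], [0.965, 0.233, 0.117], [-0.001, 0.449, -0.893]]
force: [-1.4, 0.0, -0.6]
width: 0.0231
grip_force: 59.5
```

Run:
```python
from h import *
s=manip.read_state();print(s['tool_pos'],s['qpos'],s['force'],s['width'],s['grip_force'])
P=pts(Q0,0);Z=P['R'][:,2];R=toolR(-Z,P['R'][:,0])
delta(P['mouth']+.085*Z,R)
```

```text
[0.57125853 0.09570501 0.25328036] [ 1.35995921e-01  7.66978929e-04 -3.58711655e-01  7.48415680e-01
  5.66527466e-02  1.45613174e+00] [-1.41832644  0.01945426 -0.62220334] 0.023081734736088367 59.51755815418437
travel mm [ 12.4   5.2 -20.3] rows 0.6 rotvec [ 0.0021 -0.0048  0.0006] rows 0.0
```

Emit:
step_arm([
  {"travel":[6,2.5,-10],"twist":[0.001,-0.0025,0],"jaw":255},
  {"travel":[6,2.5,-10],"twist":[0.001,-0.0025,0],"jaw":255},
  {"travel":[0,0,0],"twist":[0,0,0],"jaw":255},
  {"travel":[0,0,0],"twist":[0,0,0],"jaw":255},
])

```text
t: 12.3
tool_pos: [0.5832, 0.1008, 0.2347]
eef_rot: [[-0.261, 0.859, 0.44], [0.965, 0.232, 0.119], [-0.0, 0.455, -0.89]]
force: [0.7, 1.4, -0.6]
width: 0.0234
grip_force: 59.6
```

Run:
```python
from h import *
s=manip.read_state();print(s['tool_pos'],s['force'])
P=pts(Q0,0);Z=P['R'][:,2];R=P['R']; Rt=s['eef_rot']
tip=s['tool_pos']+Rt[:,2]*.0703; print('tip rel mouth in yoke frame',R.T@(tip-P['mouth'])*1000,'axis',R.T@Rt[:,2])
f=grab('wrist','w6');print(proj(f,[tip,P['mouth']]))
print('mm per px',np.round(R.T@((ray(f,[326,200])[1]-ray(f,[325,200])[1]).ravel())*240,2),np.round(R.T@((ray(f,[325,201])[1]-ray(f,[325,200])[1]).ravel())*240,2))
cv2.imwrite('pics/w6c.png',cv2.resize(f['pixels'][150:270,250:410],None,fx=5,fy=5,interpolation=cv2.INTER_CUBIC))
```

```text
[0.58321036 0.10082332 0.23472223] [ 0.73227872  1.44063981 -0.58271914]
tip rel mouth in yoke frame [ 4.74717271e-01 -1.54459792e-02  1.64383885e+01] axis [ 1.65508778e-03 -4.68706597e-04 -9.99998520e-01]
[[324.57988961 212.42303257]
 [323.95405339 205.32601878]]
mm per px [0.73 0.   0.  ] [-0.   -0.7   0.21]
```

View pics/w6c.png

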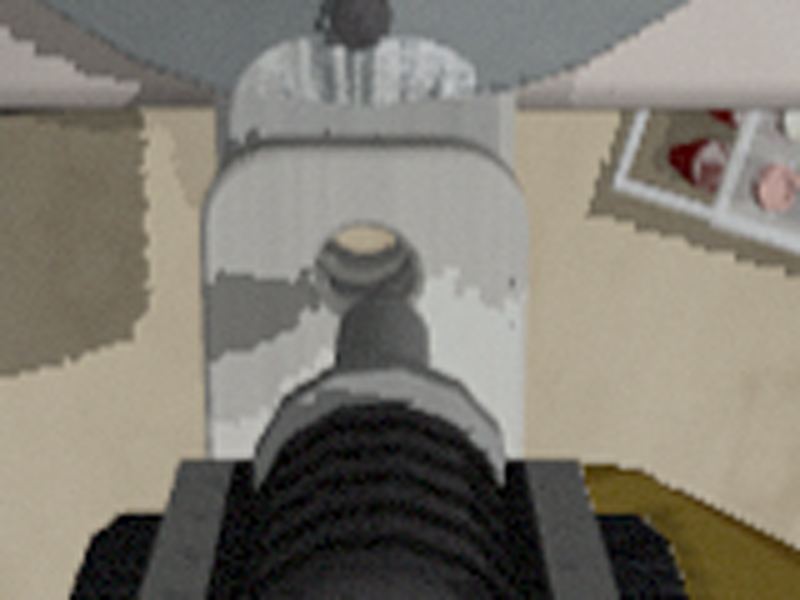

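The tip (tip edge at (326.3,208)) sits about 2 mm toward +x of the yoke relative to the hole centre (323.4,204). It is good in the other direction. I'll shift 2 mm and start the insertion in stages.

Emit:
step_arm([
  {"travel":[-1.7,-0.5,-0.9],"twist":[0,0,0],"jaw":255},
  {"travel":[4.4,1.2,-8.9],"twist":[0,0,0],"jaw":255},
  {"travel":[4.4,1.2,-8.9],"twist":[0,0,0],"jaw":255},
  {"travel":[2.2,0.6,-4.5],"twist":[0,0,0],"jaw":255},
  {"travel":[0,0,0],"twist":[0,0,0],"jaw":255},
])

```text
t: 12.77
tool_pos: [0.5927, 0.1034, 0.2088]
eef_rot: [[-0.261, 0.86, 0.438], [0.965, 0.233, 0.118], [-0.0, 0.453, -0.891]]
force: [0.1, 0.4, -0.3]
width: 0.0229
grip_force: 59.6
```

```bash
cat > st.py <<'E'
from h import *
s=manip.read_state();P=pts(Q0,0);R=P['R']; Rt=s['eef_rot']
tip=s['tool_pos']+Rt[:,2]*.0703; print('tip rel mouth',np.round(R.T@(tip-P['mouth'])*1000,2),'axis',np.round(R.T@Rt[:,2],4),'F yoke',np.round(R.T@s['force'],1),'M',np.round(R.T@s['moment'],2),s['width'],s['grip_force'],s['t'])
E
python3 st.py
```

```text
tip rel mouth [-2.720e+00 -1.000e-02 -1.112e+01] axis [-6.e-04 -1.e-04 -1.e+00] F yoke [-0.   0.3 -0.4] M [0.02 0.51 0.02] 0.022858500837699258 59.55473963404074 12.7667
```

Emit:
step_arm([
  {"travel":[2.2,0.6,-4.5],"twist":[0,0,0],"jaw":255},
  {"travel":[2.2,0.6,-4.5],"twist":[0,0,0],"jaw":255},
  {"travel":[0,0,0],"twist":[0,0,0],"jaw":255},
])

```text
t: 13.02
tool_pos: [0.5975, 0.1046, 0.2007]
eef_rot: [[-0.261, 0.86, 0.439], [0.965, 0.233, 0.119], [-0.0, 0.455, -0.891]]
force: [0.0, 0.8, -1.4]
width: 0.0235
grip_force: 59.6
```

```bash
python3 st.py
```

```text
tip rel mouth [ -1.89  -0.07 -20.56] axis [ 9.e-04 -3.e-04 -1.e+00] F yoke [-0.4  0.8 -1.4] M [-0.06  0.5   0.  ] 0.02350063102307061 59.554543937556446 13.0167
```

Emit:
step_arm([
  {"travel":[2.2,0.6,-4.5],"twist":[0,0,0],"jaw":255},
  {"travel":[2.2,0.6,-4.5],"twist":[0,0,0],"jaw":255},
  {"travel":[2.2,0.6,-4.5],"twist":[0,0,0],"jaw":255},
  {"travel":[2.2,0.6,-4.5],"twist":[0,0,0],"jaw":255},
  {"travel":[0,0,0],"twist":[0,0,0],"jaw":255},
])

```text
t: 13.43
tool_pos: [0.6061, 0.107, 0.1825]
eef_rot: [[-0.261, 0.86, 0.439], [0.965, 0.233, 0.119], [-0.0, 0.454, -0.891]]
force: [0.7, -0.5, -1.3]
width: 0.0234
grip_force: 59.6
```

```bash
python3 st.py
```

```text
tip rel mouth [-2.170e+00  1.000e-02 -4.086e+01] axis [ 6.e-04 -2.e-04 -1.e+00] F yoke [-0.2 -0.6 -1.4] M [ 0.02  0.53 -0.03] 0.02336591156793004 59.55468323780224 13.4333
```

Through all three layers without contact; 13 mm to go.

Emit:
step_arm([
  {"travel":[2.2,0.6,-4.5],"twist":[0,0,0],"jaw":255},
  {"travel":[1.8,0.5,-3.6],"twist":[0,0,0],"jaw":255},
  {"travel":[0.9,0.2,-1.8],"twist":[0,0,0],"jaw":255},
  {"travel":[0,0,0],"twist":[0,0,0],"jaw":255},
])

```text
t: 13.77
tool_pos: [0.6111, 0.1083, 0.1733]
eef_rot: [[-0.261, 0.859, 0.439], [0.965, 0.233, 0.119], [-0.0, 0.455, -0.89]]
force: [-0.7, 0.8, -1.5]
width: 0.0228
grip_force: 59.6
```

```bash
python3 st.py
```

```text
tip rel mouth [ -1.72  -0.1  -51.41] axis [ 1.3e-03 -3.0e-04 -1.0e+00] F yoke [-1.1  0.9 -1.1] M [-0.01  0.5   0.03] 0.022763011037544502 59.554591909982264 13.7667
```

Emit:
step_arm([
  {"travel":[0.5,0.1,-0.9],"twist":[0,0,0],"jaw":255},
  {"travel":[0.5,0.1,-0.9],"twist":[0,0,0],"jaw":255},
  {"travel":[0.4,0.1,-0.9],"twist":[0,0,0],"jaw":255},
  {"travel":[0,0,0],"twist":[0,0,0],"jaw":255},
])

```text
t: 14.1
tool_pos: [0.6125, 0.1086, 0.172]
eef_rot: [[-0.261, 0.859, 0.441], [0.965, 0.233, 0.119], [-0.0, 0.457, -0.89]]
force: [-5.0, -1.8, 5.8]
width: 0.0233
grip_force: 60.3
```

```bash
python3 st.py
```

```text
tip rel mouth [ -0.91  -0.17 -53.23] axis [ 2.9e-03 -4.0e-04 -1.0e+00] F yoke [-2.1 -0.5  7.6] M [0.07 1.   0.01] 0.02326077893708281 60.30976078938693 14.1
```

Emit:
step_arm([
  {"travel":[0.4,0.1,-0.9],"twist":[0,0,0],"jaw":255},
  {"travel":[0,0,0],"twist":[0,0,0],"jaw":255},
  {"travel":[0,0,0],"twist":[0,0,0],"jaw":255},
])

```text
t: 14.35
tool_pos: [0.6126, 0.1086, 0.1719]
eef_rot: [[-0.261, 0.859, 0.441], [0.965, 0.232, 0.119], [-0.0, 0.457, -0.889]]
force: [-12.9, -2.6, 16.2]
width: 0.0234
grip_force: 61.6
```

```bash
python3 st.py
```

```text
tip rel mouth [ -0.79  -0.17 -53.31] axis [ 3.5e-03 -5.0e-04 -1.0e+00] F yoke [-4.3  0.9 20.3] M [0.13 1.67 0.06] 0.023373591148023735 61.64266237523407 14.35
```

Firmly seated (20 N). Release and back off along the axis.

Emit:
step_arm([
  {"travel":[0,0,0],"twist":[0,0,0],"jaw":90},
  {"travel":[0,0,0],"twist":[0,0,0],"jaw":90},
  {"travel":[0,0,0],"twist":[0,0,0],"jaw":90},
  {"travel":[0,0,0],"twist":[0,0,0],"jaw":90},
  {"travel":[0,0,0],"twist":[0,0,0],"jaw":90},
])

```text
t: 14.77
tool_pos: [0.613, 0.1087, 0.1702]
eef_rot: [[-0.261, 0.859, 0.44], [0.965, 0.233, 0.119], [-0.0, 0.456, -0.89]]
force: [-0.4, -0.6, 0.5]
width: 0.0553
grip_force: 0.0
```

Emit:
step_arm([
  {"travel":[-6.6,-1.8,13.4],"twist":[0,0,0],"jaw":90},
  {"travel":[-8.8,-2.4,17.8],"twist":[0,0,0],"jaw":90},
  {"travel":[-11,-3,22],"twist":[0,0,0],"jaw":90},
  {"travel":[-11,-3,22],"twist":[0,0,0],"jaw":90},
  {"travel":[0,0,0],"twist":[0,0,0],"jaw":90},
])

```text
t: 15.18
tool_pos: [0.5762, 0.0984, 0.2502]
eef_rot: [[-0.261, 0.856, 0.445], [0.965, 0.232, 0.119], [-0.001, 0.461, -0.887]]
force: [0.2, 0.4, 0.7]
width: 0.0548
grip_force: 0.0
```

Run:
```python
from h import *
s=manip.read_state();print(s['tool_pos'],s['force'],s['width'])
f=grab('wrist','w7');P=pts(Q0,0);R=P['R'];m=P['mouth']-R[:,0]*.0016
c=lambda h,r:proj(f,[m+R@[r*np.cos(a),r*np.sin(a),h] for a in np.linspace(0,6.28,200)])
g=cv2.cvtColor(f['pixels'],cv2.COLOR_BGR2GRAY)
q=proj(f,[m,m+.051*R[:,2]]);print(q)
u,v=np.round(q[1]).astype(int);print(g[v-36:v+52:4,u-40:u+41:4])
print('predicted top rim u,v range',c(.051,.0125).min(0),c(.051,.0125).max(0),'collar underside',c(0,.0135).min(0),c(0,.0135).max(0))
```

```text
[0.57618878 0.09844844 0.25023961] [0.20036686 0.44999436 0.7264999 ] 0.054834538837543044
[[320.55769104 198.21029352]
 [320.03513248 220.31473972]]
[[160 161 144 123 156 157 156 157 135 120 133 137 108 155 163 159 163 163
  159 160 161]
 [164 157 159 142 152 100 101  96  90  18  17  13  56 141 160 160 161 164
  156 158 162]
 [162 159 160 101 104 104 103  88  12  29   3  18  30  12 139 160 162 161
  160 159 161]
 [145 159 156  99 101 106 101  17  30  28  21  27  29  21  29 161 159 163
  160 158 160]
 [161 158 158 101 106 105  97  17  24  35  34  43  40  27  23 163 162 159
  160 159 161]
 [138 159 161 100 107 103  41  30  51  48  51  51  57  60  30 190 185 183
  159 160 164]
 [159 157 159  96 105 105   4  46  50  56  60  62  68  66  53 138 183 184
  160 162 163]
 [156 158 158  94 107 108  32  48  59  64  63  57  64  69  61  95 183 182
  160 162 160]
 [159 159 158  96 104 106  27  54  64  61  68  65  65  65  67  50 182 182
  158 163 162]
 [163 160 159  91 165 156  29  52  55  60  60  64  61  62  65 135 183 181
  159 159 163]
 [160 161 160 114 178 179 143  38  33  58  61  62  68  62  6
[... 465 characters left out ...]
 64  80]
 [160 159 162 163 162 164 160 160 156 152 148 156 154 156 154 155  65  70
   76  81  81]
 [160 162 162 162 163 160 159 156 156 152 147 155 154 159 157  69  64  81
   83  85  80]
 [162 163 163 164 160 163 160 157 152 148 151 156 157 153  70  70  82  81
   80  83  66]
 [163 160 162 161 157 162 158 156 153 156 154 157 154 123  69  76  88  84
   81  69  86]
 [162 163 162 158 157 158 155 151 156 157 155 154 155  76  73  78  82  82
   57  68  63]
 [162 160 162 159 158 158 156 156 157 155 152 155 149  75  83  85  82  86
   83  76  81]]
predicted top rim u,v range [300.31311027 201.42250977] [339.73472078 238.58595371] collar underside [303.31767233 181.39809345] [337.78094798 214.53439666]
```

The pin's top rim matches its predicted seated place and the gripper is clear of everything. Handing in.

```bash
python3 -c "
from plant import manip
print(manip.close_job())"
```

```text
the job is handed in; nothing more can be done
None
```

I turned the plate into line, pushed the lock pin through the yoke and tang until its collar seated (20 N push), let go and backed clear, then handed the job in at about 15 s; no verdict came back.

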